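# Close the connector clamp with its loose crank

### The job

Close the connector clamp on the bench: pick up the orange crank with the slotted foot, lower it upright into the round well of the grey clamp so that its slot drops fully over the orange drive bar at the bottom, then turn it clockwise (seen from above) until it comes up against the stop. Let go and leave the crank standing seated in the well; leave the blue crank alone.

Things in the scene. Friction and masses are not known exactly. Their poses are not given: they have to be found in the camera images.
- crank: Orange crank, 0.3 kg, standing loose, 122 mm tall. Origin: centre of its underside, z up. Foot 40 (x) x 48 (y) x 30 high; slot in underside along x, 28 wide, 20 deep. 16 mm shaft, then orange grip block on the axis, 36 (x) x 22 (y), 77 to 113 above origin: grip across y. Arm 14 wide along +x, 80 to 90 high, with an orange knob 20 wide, 67 from the axis. Slot fits the bar either way round.
- plain_crank: The wrong crank, to be left where it stands: same shape, size and frame as the orange one, but blue, and its foot is a solid round of 48 mm diameter without a slot.
- drive_eye (a point): Centre of the floor of the 84 mm round well in the grey clamp; turns with the drive. z up, x along the orange bar on the floor (48 long, 8 thick, 14 high). Rim 30 above this point, 58 above the bench; jaws beyond the well up to 54 above this point. Seated, the crank's origin is here, slot along the bar with 10 mm free each side; from square it turns 25 degrees before it drives the bar.
- drive (a joint): Turn of the drive, rad: 0 clamp open, grows clockwise seen from above, hard stop at 0.9 (a jaw slides out and closes on the connector). Starts between 0 and 0.1; 0.12 N m turns it, it stays where left. From square on the bar the crank must turn about 1.35 rad clockwise to reach the stop (slack, then travel).
Things that resemble listed ones, but are neither listed nor needed, are in the scene too. What is shaped like the crank but green is not meant.

How it is judged:
On the way, in this order (a step that is already met when the one before it is completed fails the run):
1. the crank is seated over the drive bar before the drive is turned (horizontal distance between crank and drive_eye below 0.016 m and z of crank in the frame of drive_eye below 0.006 m and angle between the x axis of crank and the x axis of drive_eye, either way round below 0.6 rad and value of joint drive below 0.35 rad), for 0.1 s.
2. the drive is turned clockwise to its stop with the crank seated (value of joint drive above 0.75 rad and z of crank in the frame of drive_eye below 0.008 m), for 0.1 s.
At the end, for the whole second after the job is handed in: The drive stands at 0.75 rad or more (stop at 0.9), and the orange crank stands at rest, released, upright within 10 degrees, seated over the drive bar: its foot within 18 mm of the well's centre and no more than 8 mm above the well's floor (all of step 2 and horizontal distance between crank and drive_eye below 0.018 m and angle between crank's own z axis and vertical below 0.18 rad and linear speed of crank below 0.02 m/s); the robot touches nothing.
It fails at once if the blue crank is moved by more than 30 mm (distance of plain_crank from where it was at the start of the episode above 0.03 m).
It also fails if it takes over 45 s, if anything falls off the work surface, if the arm or the gripper's body presses on something with over 40 N, if the wrist force passes 120 N, or if a joint passes its speed limit or range.

### The arm

A 6-joint arm with a two-finger parallel gripper is mounted at the origin on the work surface. World frame = base frame: x ahead of the robot, y to its left, z up, the work surface at z = 0. Lengths are in m, angles in rad, forces in N, time in s.
With the tool pointing down it reaches from about 0.35 to 0.975 m from the base axis. Payload 4.9 kg.
Tool frame: the origin (TCP) lies between the finger pads; the fingertips stand 25 mm ahead of it and the grasp point (between the pads) lies 6 mm ahead of it; z points along the fingers, y is the line along which they close (so a half turn about z gives the same grasp; the last joint's range is limited). The gripper opens to 85 mm and grips with 20 to 120 N. Pads are 22 mm wide; open, the fingers measure 114 mm over their backs; the gripper's body (76 mm by 85 mm) begins 54 mm behind the grasp point. The pads swing forward as they close: fully open they stand 13 mm farther back than shut.
Start: joints at [1.069, 0.053, 1.613, -0, 1.476, -0.119], TCP at [0.233, 0.58, 0.256] pointing down, gripper open.
Joint ranges: [-3.01, 3.01], [-1.01, 2.22], [0.06, 2.58], [-1.02, 4.17], [0.09, 2.62], [-3.14, 3.14]. Speed limits (rad/s): [2.57, 2.57, 3.14, 3.14, 3.14, 3.14].

### API

Orientations are given as a unit quaternion [w, x, y, z].
In Python, from plant import manip gives the robot as it stands.
- The arm moves only by the shell command python3 -m inch 'ROWS'. ROWS is JSON, a list of rows, each a list of 3 entries, a list of its own where there are three numbers: the shift along the tool's x, y, z in m, then the turn, a rotation vector about the tool's x, y, z in rad, then the opening, from 0 (shut) to 1 (fully open). A call has 1 to 8 rows; each row shifts and turns the commanded pose from where the row before left it, along the tool's axes as they then stand; what a row does not reach is not made up. A row lasts 1/10 s, in which the tool goes at most 50 mm and 8.59 degrees, less where a joint would pass 70% of its speed; a pose out of reach is approached as far as the arm can. A call with a gripper value outside its range is refused whole. The fingers move at their own pace and stop on an object; the grip force is fixed at half the most. Time passes only in rows, so rows that do not move let the fingers close. It gives the time, the measured TCP pose, the force, the opening and the grip force at its end, in the units of the state.
- manip.state(): the state, without advancing time (a new reading comes with each control period).
- manip.grab_frame(name): name is "side" or "top"; returns (picture, depth): 420x560x3 uint8, red, green, blue; 420x560 float32, m along the optical axis (not along the pixel's ray), 0 where there is no reading.
- manip.camera_params(name): a dict with "camera_matrix" (3x3 intrinsics, pixels), "rvec" (rotation vector, rad) and "tvec" (3), from world to camera coordinates, as OpenCV has them. Camera axes: x right, y down, z forward; pixel columns grow to the right and rows downward; lengths in m; the calibration is good to about 2 mm. A picture is of the moment at which its call begins. camera_params takes no time and is no camera call.
- manip.job_done(): hands the job in; it is judged then, once.
Trained networks look in the newest picture that a camera, given by its name, has taken for a name from the list of things; names that differ only in an ending like _2 or _b are one class to them, and where a whole thing is asked for, a point or a joint stands for the part that bears it (a point fixed in the world has none). Each returns a list of dicts, best first, with "score" (0 to 1); they miss things now and then, are a little off and sometimes report something else, mostly with a low value. They report only what shows in the picture. A call takes as long as a camera call. They do not tell look-alikes from the thing itself.
- manip.look_for(camera, label): "point" ([x, y, z] in m, in world coordinates, good to about 4 mm: the middle of the surface that is visible of it).
The state is a dict: "time": time; "joint_pos": joint angles; "joint_vel": joint speeds; "joint_efforts": joint torques, N m; "tool_pos": TCP position; "tool_rot": TCP orientation; "contact_force": force on the tool from outside, world axes, zero at the start; "ft_torque": the same for the moment, N m; "gripper_width": opening from 0.0 (shut) to 1.0 (fully open); "grasp_force": force on a finger pad.
Only numpy, scipy, OpenCV 4.12 (cv2) and the standard library are available. Lean on these libraries where they do the work, as an engineer would, in place of code of your own. Each camera call takes 0.05 s, during which the arm holds its last target. There are 200 camera calls.

## Working session

There is one attempt and no reset: what is moved stays moved. The work goes in short steps, Python scripts to look and compute and a shell command to move; the robot and the scene stay as the last step left them, time stands still between calls to the robot, and variables do not carry over. Pictures are saved under pics/ and viewed, at most 10 in all, crops included, and the job is handed in when it is done.

```bash
mkdir -p pics
cat > h.py <<'E'
import numpy as np, cv2
from plant import manip
def cam(n):
    p=manip.camera_params(n);K=np.array(p["camera_matrix"]);R=cv2.Rodrigues(np.array(p["rvec"],float))[0];t=np.array(p["tvec"],float).ravel()
    return K,R,t
def cloud(n,d):
    K,R,t=cam(n);v,u=np.indices(d.shape)
    c=np.stack([(u-K[0,2])/K[0,0]*d,(v-K[1,2])/K[1,1]*d,d],-1)
    w=(c-t)@R; w[d==0]=np.nan
    return w
E
python3 - <<'E'
from h import *
for n in("top","side"):
    im,d=manip.grab_frame(n);cv2.imwrite(f"pics/{n}0.png",im[:,:,::-1]);np.save(f"{n}d.npy",d);np.save(f"{n}i.npy",im)
    for l in("crank","plain_crank","drive_eye"):
        print(n,l,[(np.round(r["point"],3).tolist(),round(r["score"],2)) for r in manip.look_for(n,l)])
s=manip.state();print(s["tool_pos"],s["tool_rot"],s["time"])
E
```

```text
top crank [([0.447, -0.269, 0.09], 0.87), ([0.459, -0.137, 0.086], 0.65)]
top plain_crank [([0.568, -0.042, 0.09], 0.79)]
top drive_eye [([0.513, 0.106, 0.03], 0.57)]
side crank [([0.444, -0.278, 0.088], 0.94), ([0.458, -0.155, 0.084], 0.9)]
side plain_crank [([0.569, -0.052, 0.087], 0.97)]
side drive_eye [([0.514, 0.104, 0.038], 0.59)]
[0.23340743 0.579691   0.25613273] [-3.43453985e-05  1.90228379e-01  9.81739857e-01 -1.25047344e-04] 0.4
```

View pics/top0.png

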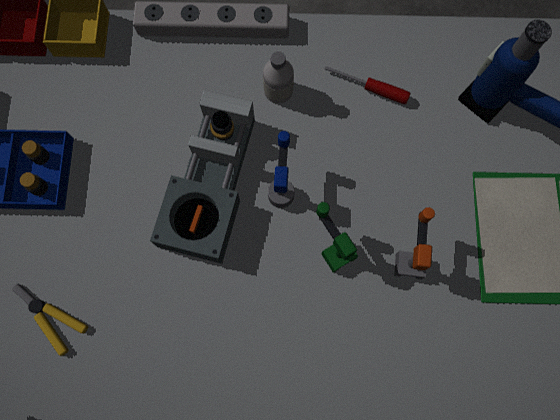

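View pics/side0.png

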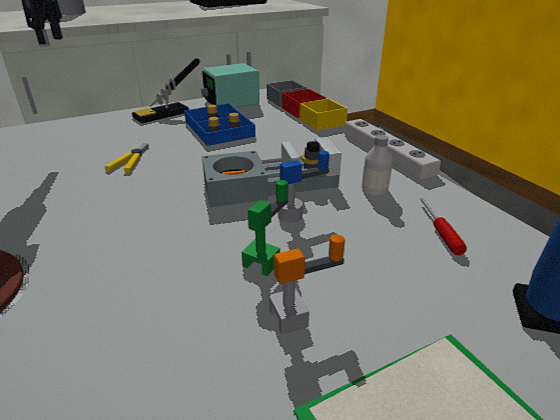

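The top view shows the orange crank's grip at (423,257) and its knob at (427,214). The bar is at (196,219) in the well, the blue crank at (281,180), and the green one at (345,245).

```bash
cat > m.py <<'E'
from h import *
def meas(im,d,verbose=True):
    w=cloud("top",d);hsv=cv2.cvtColor(im,cv2.COLOR_RGB2HSV)
    m=((hsv[...,0]<15)&(hsv[...,1]>150)&(hsv[...,2]>70)).astype(np.uint8)
    n,lab,st,_=cv2.connectedComponentsWithStats(m)
    for i in range(1,n):
        if st[i,4]<40: continue
        p=w[lab==i];p=p[~np.isnan(p[:,0])]
        zt=np.percentile(p[:,2],90);q=p[abs(p[:,2]-zt)<.006]
        if abs(q[:,1]).max()>.4: continue
        r=cv2.minAreaRect((q[:,:2]*1000).astype(np.float32))
        b=cv2.boxPoints(r);e=[b[1]-b[0],b[2]-b[1]];L=max(e,key=np.linalg.norm)
        print(st[i],"ztop",round(zt,4),"ctr",np.round(r[0],1),"mean",np.round(q[:,:2].mean(0)*1000,1),"size",np.round(r[1],1),"longaxis deg",round(np.degrees(np.arctan2(L[1],L[0])),1))
if __name__=="__main__":
    im,d=np.load("topi.npy"),np.load("topd.npy");meas(im,d)
    w=cloud("top",d)
    # well: rim points at z~.058 around bar
    z=w[...,2];reg=(abs(z-.058)<.005)&(abs(w[...,0]-.51)<.1)&(abs(w[...,1]-.1)<.1)
    hole=np.zeros(z.shape,np.uint8);v,u=np.indices(z.shape)
    cs,_=cv2.findContours(reg.astype(np.uint8),cv2.RETR_CCOMP,cv2.CHAIN_APPROX_NONE)
    for c in cs:
        if 400<cv2.contourArea(c)<4000:
            c=c[:,0];p=w[c[:,1],c[:,0]];(x,y),r=cv2.minEnclosingCircle((p[:,:2]*1000).astype(np.float32));A=np.c_[2*p[:,:2],np.ones(len(p))];s=np.linalg.lstsq(A,(p[:,:2]**2).sum(1),rcond=None)[0]
            print("hole",x,y,r,s[:2],np.sqrt(s[2]+s[0]**2+s[1]**2))
    print("cam", -cam("top")[1].T@cam("top")[2])
E
python3 m.py
```

```text
[366  78  42  22 255] ztop 0.0268 ctr [ 772.7 -237.5] mean [ 772.1 -237.6] size [81.3 16.2] longaxis deg 68.5
[189 205  13  27 126] ztop 0.0445 ctr [509.  104.1] mean [508.7 103.8] size [ 8.5 47.8] longaxis deg -15.7
[419 208  16  12 129] ztop 0.1241 ctr [ 506.8 -277.3] mean [ 506.1 -276.8] size [17.7 16.7] longaxis deg 32.1
[413 244  19  24 374] ztop 0.1147 ctr [ 440.6 -270.3] mean [ 440.2 -269.6] size [21.5 34.8] longaxis deg -5.5
hole 509.30322265625 103.49462127685547 43.73872756958008 [0.50917837 0.10357452] 0.042284616554225045
cam [ 0.288104   -0.04846844  0.93893342]
```

The crank axis is at (0.4405, -0.270) with yaw -6°. The bar is at (0.509, 0.104) with yaw -15.7°. I'll move to above the crank.

```bash
python3 -m inch '[[[0,0,0],[0,0,-0.139],1],[[0,0,0],[0,0,-0.139],1],[[-0.016,-0.045,0],[0,0,0],1],[[-0.016,-0.045,0],[0,0,0],1],[[-0.016,-0.045,0],[0,0,0],1],[[-0.016,-0.045,0],[0,0,0],1],[[-0.016,-0.045,0],[0,0,0],1],[[-0.016,-0.045,0],[0,0,0],1]]'
python3 -m inch '[[[-0.016,-0.045,0],[0,0,0],1],[[-0.016,-0.045,0],[0,0,0],1],[[-0.016,-0.045,0],[0,0,0],1],[[-0.016,-0.045,0],[0,0,0],1],[[-0.016,-0.045,0],[0,0,0],1],[[-0.016,-0.045,0],[0,0,0],1],[[-0.016,-0.045,0],[0,0,0],1],[[-0.016,-0.045,0],[0,0,0],1]]'
cat > to.py <<'E'
import sys
from h import *
from scipy.spatial.transform import Rotation as Rn
x,y,z,yaw=map(float,sys.argv[1:5])  # target TCP + tool-y yaw deg
s=manip.state();q=s["tool_rot"];R=Rn.from_quat([q[1],q[2],q[3],q[0]])
Y=np.radians(yaw);T=np.array([[np.sin(Y)*-1,np.cos(Y),0],[np.cos(Y),np.sin(Y),0],[0,0,-1]]).T
T=np.column_stack([np.cross([np.cos(Y),np.sin(Y),0],[0,0,-1]),[np.cos(Y),np.sin(Y),0],[0,0,-1]])
print("t",round(s["time"],2),"pos",np.round(s["tool_pos"],4),"yaw y",round(np.degrees(np.arctan2(R.as_matrix()[1,1],R.as_matrix()[0,1])),2),"q",np.round(s["joint_pos"],2))
print("shift in tool",np.round(R.inv().apply(np.array([x,y,z])-s["tool_pos"]),4),"turn",np.round((R.inv()*Rn.from_matrix(T)).as_rotvec(),4),"shift in target-rot tool",np.round(T.T@(np.array([x,y,z])-s["tool_pos"]),4))
print("F",np.round(s["contact_force"],1),np.round(s["ft_torque"],2),"w",round(s["gripper_width"],3),round(s["grasp_force"],1))
E
python3 to.py .4405 -.270 .256 84
```

```text
time: 1.2
tool_pos: [0.3007, 0.2995, 0.2564]
tool_rot: [0.0, 0.052, 0.999, 0.0]
contact_force: [1.1, -1.1, 0.8]
gripper_width: 1.001
grasp_force: 0.0
time: 2.0
tool_pos: [0.3903, -0.0724, 0.2568]
tool_rot: [0.001, 0.053, 0.999, -0.0]
contact_force: [1.4, 0.3, 0.5]
gripper_width: 0.999
grasp_force: 0.0
t 2.0 pos [ 0.3903 -0.0724  0.2568] yaw y 83.96 q [-0.37 -0.54  2.11  0.    1.58 -1.84]
shift in tool [-0.0707 -0.1913  0.001 ] turn [-0.0002  0.0018 -0.0007] shift in target-rot tool [-0.0705 -0.1913  0.0008]
F [1.4 0.3 0.5] [ 0.01 -0.02 -0.06] w 0.999 0.0
```

```bash
python3 -m inch '[[[-0.016,-0.045,0],[0,0,0],1],[[-0.016,-0.045,0],[0,0,0],1],[[-0.016,-0.045,0],[0,0,0],1],[[-0.0165,-0.045,0],[0,0,0],1],[[-0.006,-0.0113,0],[0,0,0],1],[[0,0,0],[0,0,0],1],[[0,0,0],[0,0,0],1]]'
python3 to.py .4405 -.270 .106 84
python3 - <<'E'
from m import *
im,d=manip.grab_frame("side");cv2.imwrite("pics/s1.png",im[:,:,::-1])
E
```

```text
time: 2.7
tool_pos: [0.4402, -0.2669, 0.2561]
tool_rot: [-0.0, 0.052, 0.999, 0.001]
contact_force: [-0.3, 0.7, 0.0]
gripper_width: 1.003
grasp_force: 0.0
t 2.7 pos [ 0.4402 -0.2669  0.2561] yaw y 84.02 q [-0.69 -0.21  1.86  0.    1.49 -2.16]
shift in tool [-0.0007 -0.0032  0.1501] turn [ 0.001  -0.0006  0.0004] shift in target-rot tool [-0.0006 -0.0031  0.1501]
F [-0.3  0.7  0. ] [ 0.03 -0.04  0.05] w 1.003 0.0
```

View pics/s1.png

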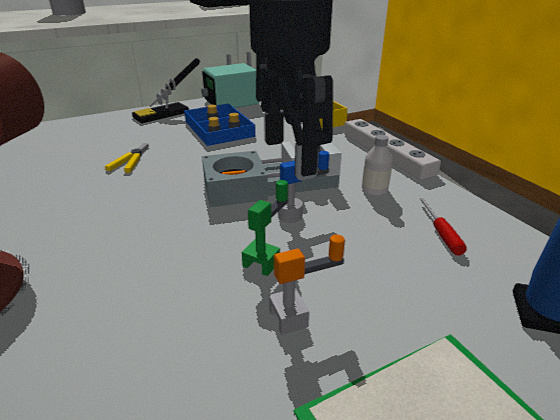

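The gripper is straight above the orange crank, with the fingertips around (275–310,150) and the grip at (290,265). I'll descend and grip.

```bash
python3 -m inch '[[[-0.0006,-0.003,0.04],[0,0,0],1],[[0,0,0.04],[0,0,0],1],[[0,0,0.035],[0,0,0],1],[[0,0,0.025],[0,0,0],1],[[0,0,0.01],[0,0,0],1],[[0,0,0],[0,0,0],1]]'
python3 -m inch '[[[0,0,0],[0,0,0],0.5],[[0,0,0],[0,0,0],0.3],[[0,0,0],[0,0,0],0],[[0,0,0],[0,0,0],0],[[0,0,0],[0,0,0],0],[[0,0,0],[0,0,0],0]]'
python3 to.py .4405 -.270 .256 84
```

```text
time: 3.35
tool_pos: [0.44, -0.2691, 0.1052]
tool_rot: [-0.001, 0.052, 0.999, 0.001]
contact_force: [0.5, -0.1, -0.2]
gripper_width: 1.004
grasp_force: 0.0
time: 3.95
tool_pos: [0.4412, -0.2715, 0.1074]
tool_rot: [0.001, 0.052, 0.999, -0.001]
contact_force: [-0.2, -0.8, 4.7]
gripper_width: 0.244
grasp_force: 60.2
t 3.95 pos [ 0.4412 -0.2715  0.1074] yaw y 83.99 q [-0.7  -0.06  1.99 -0.    1.21 -2.16]
shift in tool [ 0.0007  0.0012 -0.1486] turn [-0.0011  0.0015 -0.0002] shift in target-rot tool [ 0.0009  0.0014 -0.1486]
F [-0.2 -0.8  4.7] [0.06 0.05 0.01] w 0.244 60.2
```

```bash
python3 -m inch '[[[0,0,-0.02],[0,0,0],0],[[0,0,-0.035],[0,0,0],0],[[0,0,-0.04],[0,0,0],0],[[0,0,-0.04],[0,0,0],0],[[0,0,-0.02],[0,0,0.085],0],[[0,0,0],[0,0,0.085],0]]'
python3 -m inch '[[[0.0036,0.025,0],[0,0,0],0],[[0.0036,0.038,0],[0,0,0],0],[[0.0036,0.04,0],[0,0,0],0],[[0.0036,0.04,0],[0,0,0],0],[[0.0036,0.04,0],[0,0,0],0],[[0.0036,0.04,0],[0,0,0],0],[[0.0036,0.04,0],[0,0,0],0],[[0.0036,0.04,0],[0,0,0],0]]'
python3 -m inch '[[[0.0036,0.04,0],[0,0,0],0],[[0.0036,0.025,0],[0,0,0],0],[[0,0.011,0],[0,0,0],0],[[0,0,0],[0,0,0],0],[[0,0,0],[0,0,0],0]]'
python3 to.py .509 .104 .262 74.3
python3 - <<'E'
from m import *
im,d=manip.grab_frame("side");cv2.imwrite("pics/s2.png",im[:,:,::-1])
im,d=manip.grab_frame("top");cv2.imwrite("pics/t2.png",im[:,:,::-1]);meas(im,d);np.save("t2i",im);np.save("t2d",d)
E
```

```text
time: 4.55
tool_pos: [0.4418, -0.2718, 0.265]
tool_rot: [0.003, 0.139, 0.99, -0.002]
contact_force: [-0.5, -0.3, -3.2]
gripper_width: 0.245
grasp_force: 59.5
time: 5.35
tool_pos: [0.4944, 0.0303, 0.2598]
tool_rot: [-0.001, 0.137, 0.991, -0.0]
contact_force: [1.4, 0.0, -3.1]
gripper_width: 0.247
grasp_force: 59.8
time: 5.85
tool_pos: [0.5085, 0.1029, 0.2605]
tool_rot: [-0.001, 0.137, 0.991, -0.001]
contact_force: [0.6, 0.1, -3.3]
gripper_width: 0.247
grasp_force: 59.9
t 5.85 pos [0.5085 0.1029 0.2605] yaw y 74.23 q [ 0.06 -0.21  1.85 -0.    1.5  -1.24]
shift in tool [-0.0001  0.0012 -0.0015] turn [-0.0013 -0.0013 -0.0012] shift in target-rot tool [-0.0001  0.0012 -0.0015]
F [ 0.6  0.1 -3.3] [ 0.02 -0.01  0.03] w 0.247 59.9
[365  78  45  24 430] ztop 0.0262 ctr [ 771.8 -238.1] mean [ 771.9 -238.4] size [83.  21.8] longaxis deg 67.8
[185 125   8  12  84] ztop 0.2767 ctr [571.3  80.9] mean [571.4  81.6] size [16.7  9.5] longaxis deg 3.7
[189 205  13  27 108] ztop 0.0443 ctr [509.7 104. ] mean [505.8 104.1] size [ 8.4 47.2] longaxis deg -16.2
```

View pics/s2.png

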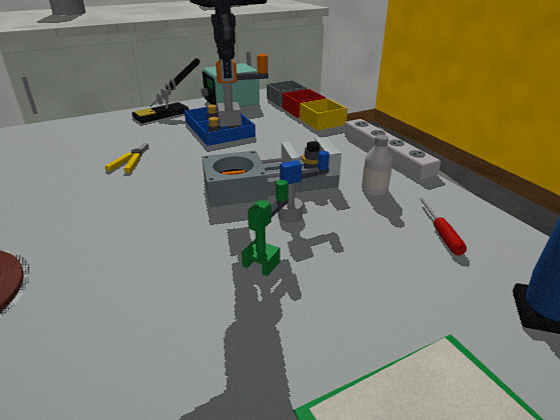

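View pics/t2.png

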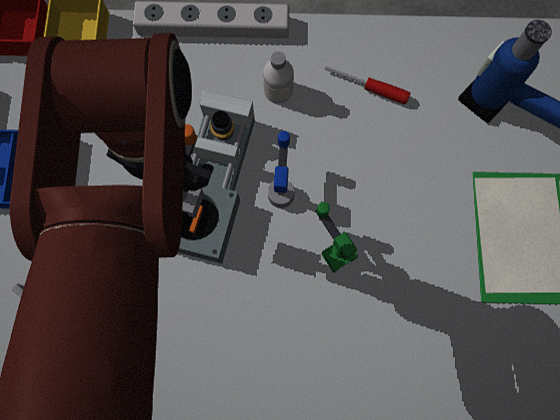

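The crank hangs upright at (228,90) in the side view, above the well at (235,165). In the top view the bar at (196,219) is still in place. I'll lower it.

```bash
python3 -m inch '[[[0,0.001,0.03],[0,0,0],0],[[0,0,0.03],[0,0,0],0],[[0,0,0.02],[0,0,0],0],[[0,0,0.01],[0,0,0],0],[[0,0,0.01],[0,0,0],0],[[0,0,0.008],[0,0,0],0],[[0,0,0.006],[0,0,0],0],[[0,0,0],[0,0,0],0]]'
python3 to.py .509 .104 .1345 74.3
```

```text
time: 6.75
tool_pos: [0.509, 0.1046, 0.1469]
tool_rot: [-0.0, 0.137, 0.991, -0.0]
contact_force: [-0.3, -1.6, -2.8]
gripper_width: 0.252
grasp_force: 59.8
t 6.75 pos [0.509  0.1046 0.1469] yaw y 74.25 q [ 0.06 -0.11  1.96 -0.    1.29 -1.24]
shift in tool [-0.0002 -0.0005  0.0124] turn [-0.0003 -0.0007 -0.0008] shift in target-rot tool [-0.0002 -0.0005  0.0124]
F [-0.3 -1.6 -2.8] [-0.01  0.05  0.05] w 0.252 59.8
```

```bash
python3 -m inch '[[[0,0,0.004],[0,0,0],0],[[0,0,0.004],[0,0,0],0],[[0,0,0.002],[0,0,0],0],[[0,0,0],[0,0,0],0]]'
python3 -m inch '[[[0,0,0.001],[0,0,0],0],[[0,0,0.001],[0,0,0],0],[[0,0,0],[0,0,0],0]]'
python3 to.py .509 .104 .1345 74.3
```

```text
time: 7.15
tool_pos: [0.5089, 0.1046, 0.1369]
tool_rot: [-0.0, 0.137, 0.991, -0.0]
contact_force: [-0.4, 0.7, -2.9]
gripper_width: 0.245
grasp_force: 59.9
time: 7.45
tool_pos: [0.5093, 0.1046, 0.1355]
tool_rot: [0.0, 0.137, 0.991, 0.0]
contact_force: [-0.4, -0.4, -3.8]
gripper_width: 0.245
grasp_force: 60.1
t 7.45 pos [0.5093 0.1046 0.1355] yaw y 74.26 q [ 0.06 -0.09  1.97 -0.    1.27 -1.24]
shift in tool [ 0.0001 -0.0007  0.001 ] turn [ 0.0001  0.0003 -0.0008] shift in target-rot tool [ 0.0001 -0.0007  0.001 ]
F [-0.4 -0.4 -3.8] [-0.   -0.03  0.03] w 0.245 60.1
```

```bash
python3 -m inch '[[[0,0,0.001],[0,0,0],0],[[0,0,0],[0,0,0],0]]'
python3 -m inch '[[[0,0,0.001],[0,0,0],0],[[0,0,0],[0,0,0],0]]'
python3 to.py .509 .104 .1335 74.3
```

```text
time: 7.65
tool_pos: [0.5095, 0.1046, 0.1353]
tool_rot: [0.0, 0.137, 0.991, 0.0]
contact_force: [-2.6, -0.9, 2.7]
gripper_width: 0.25
grasp_force: 60.8
time: 7.85
tool_pos: [0.5097, 0.1047, 0.1353]
tool_rot: [0.0, 0.137, 0.991, -0.0]
contact_force: [-4.8, -0.6, 8.8]
gripper_width: 0.244
grasp_force: 61.7
t 7.85 pos [0.5097 0.1047 0.1353] yaw y 74.26 q [ 0.06 -0.09  1.96 -0.    1.27 -1.24]
shift in tool [ 0.0005 -0.0008  0.0018] turn [ 0.      0.0006 -0.0007] shift in target-rot tool [ 0.0005 -0.0008  0.0018]
F [-4.8 -0.6  8.8] [-0.14  1.05  0.04] w 0.244 61.7
```

The floor contact is at the expected height, so the crank is seated. I'll relieve the pressure and turn it clockwise.

```bash
python3 -m inch '[[[0,0,-0.0012],[0,0,0],0],[[0,0,0],[0,0,0],0],[[0,0,0],[0,0,0.08],0],[[0,0,0],[0,0,0.1],0],[[0,0,0],[0,0,0.1],0],[[0,0,0],[0,0,0.1],0],[[0,0,0],[0,0,0.1],0],[[0,0,0],[0,0,0],0]]'
python3 to.py .509 .104 .1353 -3
python3 -m inch '[[[0,0,0],[0,0,0.1],0],[[0,0,0],[0,0,0.1],0],[[0,0,0],[0,0,0.1],0],[[0,0,0],[0,0,0.1],0],[[0,0,0],[0,0,0.1],0],[[0,0,0],[0,0,0.1],0],[[0,0,0],[0,0,0.1],0],[[0,0,0],[0,0,0],0]]'
python3 to.py .509 .104 .1353 -3
```

```text
time: 8.65
tool_pos: [0.5102, 0.104, 0.1353]
tool_rot: [0.001, 0.368, 0.93, -0.0]
contact_force: [-0.5, -2.4, 4.2]
gripper_width: 0.242
grasp_force: 60.9
t 8.65 pos [0.5102 0.104  0.1353] yaw y 46.77 q [ 0.06 -0.09  1.96 -0.    1.27 -0.76]
shift in tool [ 0.0008 -0.0008  0.    ] turn [0.002  0.0023 0.8686] shift in target-rot tool [-0.0001 -0.0011  0.    ]
F [-0.5 -2.4  4.2] [-0.63 -0.01 -0.02] w 0.242 60.9
time: 9.45
tool_pos: [0.5099, 0.1038, 0.1353]
tool_rot: [0.001, 0.665, 0.747, -0.0]
contact_force: [-1.7, -3.9, 5.0]
gripper_width: 0.248
grasp_force: 61.1
t 9.45 pos [0.5099 0.1038 0.1353] yaw y 6.69 q [ 0.06 -0.09  1.96 -0.    1.27 -0.06]
shift in tool [ 0.0003 -0.0008  0.    ] turn [0.0015 0.002  0.1692] shift in target-rot tool [ 0.0001 -0.0009  0.    ]
F [-1.7 -3.9  5. ] [-0.7   0.28 -0.02] w 0.248 61.1
```

```bash
python3 -m inch '[[[0,0,0],[0,0,0.08],0],[[0,0,0],[0,0,0.07],0]]'
python3 to.py .509 .104 .1353 -3
python3 -m inch '[[[0,0,0],[0,0,0.05],0],[[0,0,0],[0,0,0],0]]'
python3 to.py .509 .104 .1353 -3
```

```text
time: 9.65
tool_pos: [0.5097, 0.1039, 0.1353]
tool_rot: [0.001, 0.719, 0.695, -0.0]
contact_force: [-1.8, -2.4, 5.0]
gripper_width: 0.245
grasp_force: 61.4
t 9.65 pos [0.5097 0.1039 0.1353] yaw y -1.95 q [ 0.06 -0.09  1.96 -0.    1.27  0.09]
shift in tool [ 0.0001 -0.0007  0.    ] turn [0.0013 0.0018 0.0184] shift in target-rot tool [ 0.0001 -0.0007  0.    ]
F [-1.8 -2.4  5. ] [-0.64  0.55  0.47] w 0.245 61.4
time: 9.85
tool_pos: [0.5097, 0.1041, 0.1353]
tool_rot: [0.001, 0.734, 0.679, -0.0]
contact_force: [-1.1, -3.5, 5.6]
gripper_width: 0.245
grasp_force: 63.0
t 9.85 pos [0.5097 0.1041 0.1353] yaw y -4.46 q [ 0.06 -0.09  1.96 -0.    1.27  0.14]
shift in tool [-0.0001 -0.0007  0.    ] turn [ 0.0016  0.0021 -0.0254] shift in target-rot tool [-0.0001 -0.0007  0.    ]
F [-1.1 -3.5  5.6] [-0.55  0.36  1.39] w 0.245 63.0
```

The torque rose to 1.4 N m, so the drive is at its stop. I'll relax, release and retreat.

```bash
python3 -m inch '[[[0,0,0],[0,0,-0.04],0],[[0,0,0],[0,0,0],0.3],[[0,0,0],[0,0,0],0.4],[[0,0,0],[0,0,0],0.55],[[0,0,0],[0,0,0],0.7],[[0,0,0],[0,0,0],0.7]]'
python3 -m inch '[[[0,0,-0.015],[0,0,0],0.7],[[0,0,-0.03],[0,0,0],0.7],[[0,0,-0.04],[0,0,0],0.7],[[0,0,-0.04],[0,0,0],0.7],[[0,0,-0.03],[0,0,0],0.7]]'
python3 -m inch '[[[0,-0.04,0],[0,0,0],0.7],[[0.045,-0.02,0],[0,0,0],0.7],[[0.045,0,0],[0,0,0],0.7],[[0.045,0,0],[0,0,0],0.7],[[0.045,0,0],[0,0,0],0.7],[[0.045,0,0],[0,0,0],0.7],[[0.045,0,0],[0,0,0],0.7],[[0,0,0],[0,0,0],0.7]]'
python3 to.py .509 .104 .1353 -3
python3 - <<'E'
from m import *
im2,d=manip.grab_frame("side");im,d=manip.grab_frame("top");meas(im,d)
cv2.imwrite("pics/f.png",np.hstack([cv2.resize(im[120:400,60:420],(400,311)),cv2.resize(im2[40:320,120:480],(400,311))])[:,:,::-1])
E
```

```text
time: 10.45
tool_pos: [0.5091, 0.1047, 0.1343]
tool_rot: [-0.0, 0.722, 0.691, -0.0]
contact_force: [0.0, 0.4, -0.8]
gripper_width: 0.7
grasp_force: 0.0
time: 10.95
tool_pos: [0.5098, 0.1047, 0.294]
tool_rot: [0.001, 0.722, 0.691, 0.002]
contact_force: [0.5, 0.8, -0.1]
gripper_width: 0.699
grasp_force: 0.0
time: 11.75
tool_pos: [0.4604, 0.3812, 0.2901]
tool_rot: [-0.001, 0.721, 0.693, 0.0]
contact_force: [-0.5, -1.2, 0.2]
gripper_width: 0.7
grasp_force: 0.0
t 11.75 pos [0.4604 0.3812 0.2901] yaw y -2.23 q [ 0.57 -0.03  1.64  0.    1.53  0.61]
shift in tool [-0.2753  0.0594  0.1544] turn [-0.0002 -0.0016  0.0134] shift in target-rot tool [-0.2742  0.063   0.1548]
F [-0.5 -1.2  0.2] [-0.08 -0.02 -0.03] w 0.7 0.0
[366  78  43  22 289] ztop 0.0268 ctr [ 772.4 -237.8] mean [ 772.1 -237.8] size [82.1 16.2] longaxis deg 67.1
[174 196  23  14 279] ztop 0.1429 ctr [509.3 105.1] mean [508.8 105. ] size [33.8 21. ] longaxis deg 87.2
[222 197  12  12 110] ztop 0.1519 ctr [507.3  37.9] mean [507.3  37.7] size [17.1 17.3] longaxis deg -87.7
```

View pics/f.png

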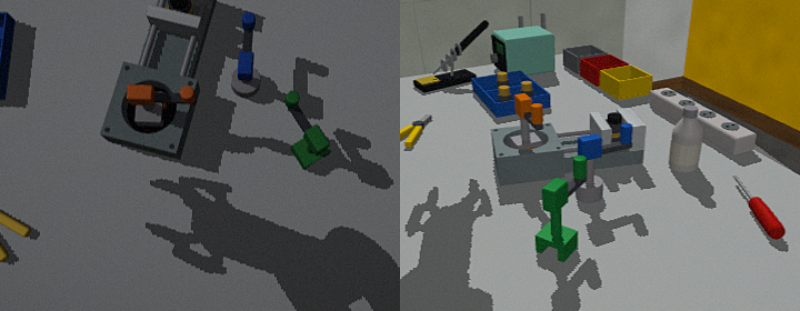

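The crank stands upright in the well at (140,95) in the left half, with its grip top at the seated height, and the jaw has slid onto the connector. The blue crank at (245,65) hasn't been touched.

```bash
python3 -c "
from plant import manip;print(manip.job_done())"
```

```text
the job is handed in; nothing more can be done
None
```

The orange crank is seated over the drive bar, turned clockwise to the stop and released, and the job is handed in at about 12 s of the 45 s limit; the verdict itself was not reported back.

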